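Build the camera column on the port flange

ROBOT

A 6-joint arm with a two-finger parallel gripper is mounted at the origin on the work surface. World frame = base frame: x ahead of the robot, y to its left, z up, the work surface at z = 0. Lengths are in m, angles in rad, forces in N, time in s.
With the tool pointing down it reaches from about 0.325 to 0.85 m from the base axis. Payload 4.4 kg.
Tool frame: the origin (TCP) lies at the very end of the fingers, on their centre line; the grasp point (between the pads) lies grip_point_offset behind it (grip_point_offset is the distance from the TCP to the grasp point, in m); z points along the fingers, y is the direction in which the jaws open and shut (so a half turn about z gives the same grasp; the last joint's range is limited). The gripper opens to 94 mm and grips with 3 to 60 N. Pads are 16 mm wide; open, the fingers measure 119 mm over their backs; the gripper's body (75 mm by 177 mm) begins 78 mm behind the grasp point.
Start: joints at [1.006, 0.207, 1.542, -0, 1.393, -0.15], TCP at [0.231, 0.526, 0.205] pointing down, gripper open.
Joint ranges: [-2.73, 2.73], [-0.86, 2.22], [0.23, 2.46], [-1.11, 4.25], [0.08, 2.63], [-2.82, 2.82]. Speed limits (rad/s): [2.79, 2.79, 3.14, 3.14, 3.14, 3.14].

INTERFACE

Orientations are given as a rotation vector (axis times angle).
In Python, from cell import * gives the robot as it stands. Calls block until the motion is done:
- move_ptp(position, orientation): joint-space move of the TCP to a pose.
- movel(position, attitude=None, feed=0.15, stop_force=None): straight line of the TCP; attitude=None keeps the orientation; feed is the mean speed in m/s. With stop_force (N) it stops when the force on the tool has changed by that much, and returns True; else False.
- move_j(angles): joint-space move.
- open_gripper() and gripper_close(force=None): open the fingers fully, or close them until they stop; force is the grip in N (None keeps the last).
- dwell(seconds).
- inverse_kinematics(position, orientation): joint angles nearest the present ones, or None.
- grab_frame(name): name is "scene" or "top"; returns (picture, depth): 480x640x3 uint8, red, green, blue; 480x640 float32, m along the optical axis (not along the pixel's ray), 0 where there is no reading.
- camera_info(name): a dict with "mtx" (3x3 intrinsics, pixels), "rvec" (rotation vector, rad) and "tvec" (3), from world to camera coordinates, as OpenCV has them. Camera axes: x right, y down, z forward; pixel columns grow to the right and rows downward; lengths in m; the calibration is good to about 2 mm. A picture is of the moment at which its call begins. camera_info takes no time and is no camera call.
A pose or a line that the arm cannot do raises PlanningError and nothing moves.
- close_job(): hands the job in, once; it reports no verdict.
Readings, each from a call of its own:
- get_time(): time.
- get_q(): joint angles.
- get_dq(): joint speeds.
- get_tau(): joint torques, N m.
- get_ee_pos(): TCP position.
- get_tool_rot(): TCP orientation.
- get_wrist_force(): force on the tool from outside, world axes, zero at the start.
- get_moment(): the same for the moment, N m.
- get_grip_width(): finger opening in m.
Only numpy, scipy, OpenCV 4.12 (cv2) and the standard library are available. Lean on these libraries where they do the work, as an engineer would, in place of code of your own. Each camera call takes 0.05 s, during which the arm holds its last target.

TASK

Build the camera column on the microscope's port flange, one part at a time from the bottom up: first the wide spacer ring, on it the aluminium extension tube, then the white filter housing, and last the dust cap. Each part must slip fully over the boss of the one below and sit flat and upright, let go, before you fetch the next. Leave the spare objective, the cleaner bottle, the culture dishes and the slide box standing where they are.

Things in the scene. Friction and masses are not known exactly. Their poses are not given: they have to be found in the camera images.
- flange_seat (a point): Camera-port flange, fixed to the table: dark steel square plate 100 x 100 x 8 mm with four screw heads, on it a round collar 60 mm in diameter whose flat top is 16 mm above the table, and on that the boss, a steel stub 26 mm in diameter and 8 mm high, tapering to 20 mm at its top. The point is on the axis at the flat top of the collar (the seat), 16 mm above the table. z up.
- ring_c (a point): Wide spacer ring: round black drum, 64 mm in diameter, 44 mm high without its boss, with a thin bright line near the top; the widest round part; about 0.25 kg. Same boss on top as the flange. Bore underneath 30 mm wide, 10 mm deep, slips over the boss below until the underside rests on the flat. The point is its centre, 22 mm above its underside. Loose, upright (z up).
- tube_c (a point): Extension tube: plain bare-aluminium drum, 46 mm in diameter, 52 mm high without its boss, with two dark bands; about 0.2 kg. Same boss on top as the flange. Bore underneath 30 mm wide, 10 mm deep, slips over the boss below until the underside rests on the flat. The point is its centre, 26 mm above its underside. Loose, upright (z up).
- housing_c (a point): Filter housing: white block 60 mm (its x) by 48 mm (its y) and 44 mm high without its boss, a black tab standing 9 mm out of its -x face; grasp across y; about 0.24 kg. Same boss on top as the flange. Bore underneath 30 mm wide, 10 mm deep, slips over the boss below until the underside rests on the flat. The point is its centre, 22 mm above its underside. Loose, upright (z up). Any yaw will do.
- cap_c (a point): Dust cap: black drum, 38 mm in diameter and 44 mm high, closed flat top with a slanting edge (28 mm across the flat) and no boss; about 0.06 kg. Bore underneath 30 mm wide, 10 mm deep, slips over the boss below until the underside rests on the flat. The point is its centre, 22 mm above its underside. Loose, upright (z up).
- objective_c (a point): Bystander: spare microscope objective standing upright, brass, 32 mm in diameter, 50 mm high, its upper 20 mm narrowing to a 16 mm nose. The point is its centre, 25 mm up. Stays where it is.
- cleaner_c (a point): Bystander: amber glass bottle of lens cleaner, 38 mm in diameter, 78 mm high, white cap. The point is half-way up, 39 mm. Stays where it is.
- dishes_c (a point): Bystander: two clear culture dishes, one on the other as one piece, 59 mm in diameter, 26 mm high. The point is half-way up, 13 mm. Stays where it is.
- slidebox_c (a point): Bystander: blue slide box, 85 (x) by 40 (y) by 30 mm, paper patch on top. The point is its centre, 15 mm up. Stays where it is.
Things that resemble listed ones, but are neither listed nor needed, are in the scene too. What is shaped like the part that bears cap_c but pink is not meant.

How it is judged:
By the outcome, as a careful person would: the job done as asked, in the order asked, and still so for the second after the job is handed in, with the robot touching nothing.
It also fails if it takes over 115 s, if anything falls off the work surface, if the arm or the gripper's body presses on something with over 40 N, if the wrist force passes 120 N, or if a joint passes its speed limit or range.

## Working session

There is one attempt and no reset: what is moved stays moved. The work goes in short steps, each a Python script; the robot and the scene stay as the last script left them, time stands still between calls to the robot, and variables do not carry over. Pictures are saved under pics/ and viewed, and the job is handed in when it is done.

```bash
ls; mkdir -p pics
python3 - <<'E'
from cell import *
import cv2,numpy as np
for n in ("top","scene"):
    p,d=grab_frame(n); cv2.imwrite(f"pics/{n}0.png",p[:,:,::-1]); np.save(f"{n}0.npy",d)
    c=camera_info(n); print(n,c)
print(get_time(),get_ee_pos(),get_tool_rot(),grip_point_offset if 'grip_point_offset' in globals() else None)
E
```

```text
pics
top {'mtx': array([[451.15680609,   0.        , 318.14551274],
       [  0.        , 451.15680609, 236.50866114],
       [  0.        ,   0.        ,   1.        ]]), 'rvec': array([ 2.13797737, -2.19188423,  0.11556166]), 'tvec': array([0.00097253, 0.50341006, 0.83810907])}
scene {'mtx': array([[437.8772311 ,   0.        , 318.58827703],
       [  0.        , 437.8772311 , 242.8721402 ],
       [  0.        ,   0.        ,   1.        ]]), 'rvec': array([ 2.10820194,  0.87122279, -0.40051585]), 'tvec': array([-0.33175794, -0.19036895,  1.09248111])}
0.1 [0.2308113  0.52584514 0.20440824] [-6.45182188e-01 -3.07391157e+00  3.02087142e-03] 0.0188
```

View pics/top0.png

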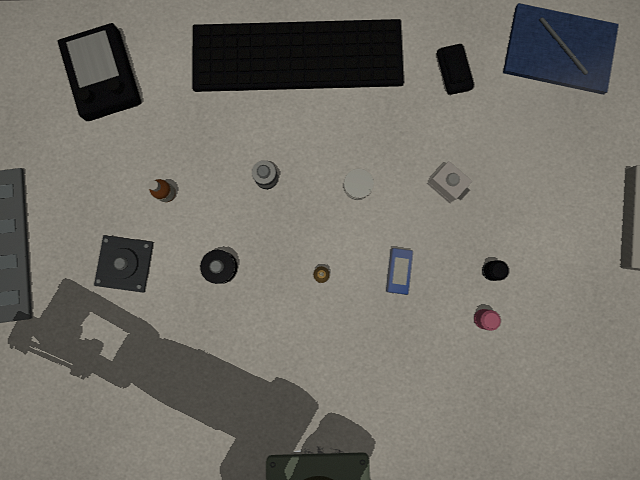

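View pics/scene0.png

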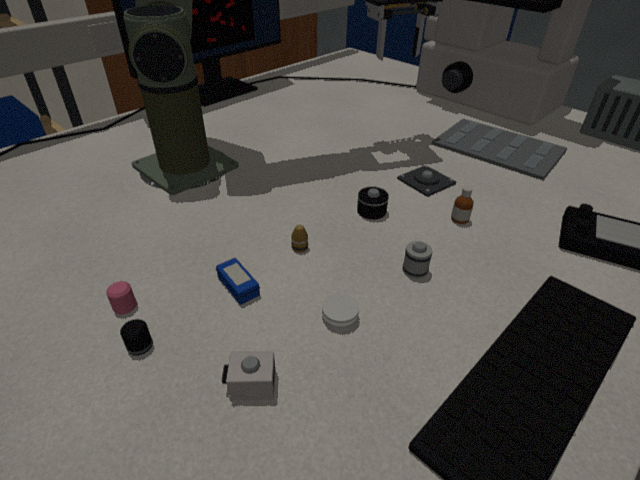

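```bash
cat > h.py <<'E'
from cell import *
import cv2,numpy as np
def cloud(name,d):
    c=camera_info(name); K=c["mtx"]; R=cv2.Rodrigues(np.array(c["rvec"],float))[0]; t=np.array(c["tvec"],float).ravel()
    v,u=np.mgrid[0:480,0:640]
    P=np.stack([(u-K[0,2])/K[0,0]*d,(v-K[1,2])/K[1,1]*d,d],-1)
    W=(P-t)@R
    W[d<=0]=np.nan
    return W
E
python3 - <<'E'
from h import *
cen={'flange':(124,263),'ring':(218,266),'tube':(265,173),'dishes':(358,184),'housing':(450,181),'cap':(495,270),'pink':(488,320),'bottle':(161,188),'obj':(321,273),'slide':(400,270)}
d=np.load("top0.npy");W=cloud("top",d)
p=cv2.imread("pics/top0.png")
print("table z",[np.round(W[r,c],4) for r,c in ((220,300),(150,300),(220,450),(300,200),(150,220),(330,550))])
c=camera_info("top");R=cv2.Rodrigues(c["rvec"])[0];print("cam",-R.T@c["tvec"])
for n,(u,v) in cen.items():
    w=W[v-32:v+33,u-32:u+33].reshape(-1,3); m=w[:,2]>0.006
    # histogram of heights
    z=w[m,2]; h,e=np.histogram(z,np.arange(0.004,0.1,0.004))
    print(n,[(round(a,3),int(b)) for a,b in zip(e,h) if b>8])
    zt=np.percentile(z,97)
E
python3 - <<'E'
import cv2
p=cv2.imread("pics/top0.png"); 
cv2.imwrite("pics/top0a.png",cv2.resize(p[140:340,80:290],None,fx=3.8/1.3,fy=3.8/1.3,interpolation=cv2.INTER_CUBIC))
cv2.imwrite("pics/top0b.png",cv2.resize(p[140:340,330:540],None,fx=3.8/1.3,fy=3.8/1.3,interpolation=cv2.INTER_CUBIC))
E
```

```text
table z [array([0.5399, 0.0236, 0.0018]), array([6.829e-01, 2.070e-02, 3.000e-04]), array([ 5.327e-01, -2.742e-01, -4.000e-04]), array([0.3875, 0.2217, 0.0009]), array([ 0.6876,  0.1828, -0.0015]), array([ 0.3135, -0.4542,  0.0015])]
cam [ 0.40987537 -0.01168629  0.88753313]
flange [(np.float64(0.004), 604), (np.float64(0.008), 1109), (np.float64(0.012), 262), (np.float64(0.016), 393), (np.float64(0.02), 87), (np.float64(0.024), 51)]
ring [(np.float64(0.004), 10), (np.float64(0.008), 13), (np.float64(0.012), 9), (np.float64(0.016), 12), (np.float64(0.02), 14), (np.float64(0.024), 10), (np.float64(0.028), 10), (np.float64(0.032), 9), (np.float64(0.036), 17), (np.float64(0.04), 260), (np.float64(0.044), 509), (np.float64(0.048), 77), (np.float64(0.052), 68)]
tube [(np.float64(0.008), 12), (np.float64(0.012), 14), (np.float64(0.02), 15), (np.float64(0.024), 12), (np.float64(0.028), 12), (np.float64(0.032), 11), (np.float64(0.044), 23), (np.float64(0.048), 109), (np.float64(0.052), 213), (np.float64(0.056), 68), (np.float64(0.06), 63)]
dishes [(np.float64(0.008), 19), (np.float64(0.012),
[... 1042 characters left out ...]
t64(0.02), 11), (np.float64(0.024), 18), (np.float64(0.028), 13), (np.float64(0.032), 22), (np.float64(0.036), 15), (np.float64(0.04), 22), (np.float64(0.044), 30), (np.float64(0.048), 63), (np.float64(0.052), 72), (np.float64(0.056), 41), (np.float64(0.072), 11), (np.float64(0.076), 74), (np.float64(0.08), 10)]
obj [(np.float64(0.024), 10), (np.float64(0.028), 18), (np.float64(0.032), 37), (np.float64(0.036), 31), (np.float64(0.04), 36), (np.float64(0.044), 30), (np.float64(0.048), 61)]
slide [(np.float64(0.004), 10), (np.float64(0.008), 10), (np.float64(0.012), 13), (np.float64(0.016), 10), (np.float64(0.02), 24), (np.float64(0.024), 65), (np.float64(0.028), 703), (np.float64(0.032), 184)]
```

View pics/top0a.png

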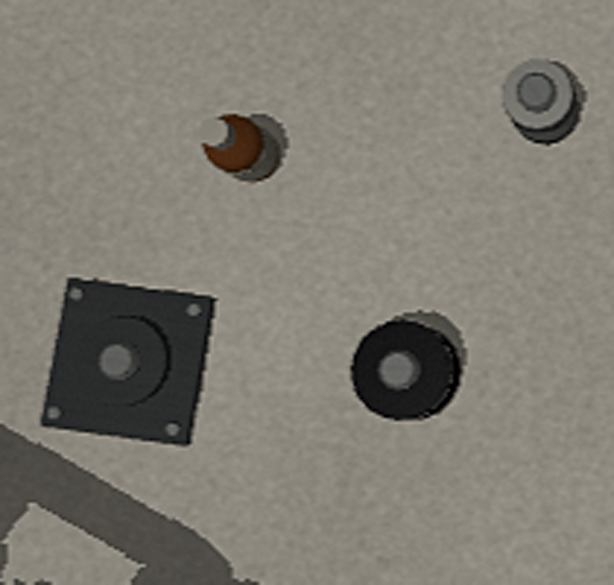

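View pics/top0b.png

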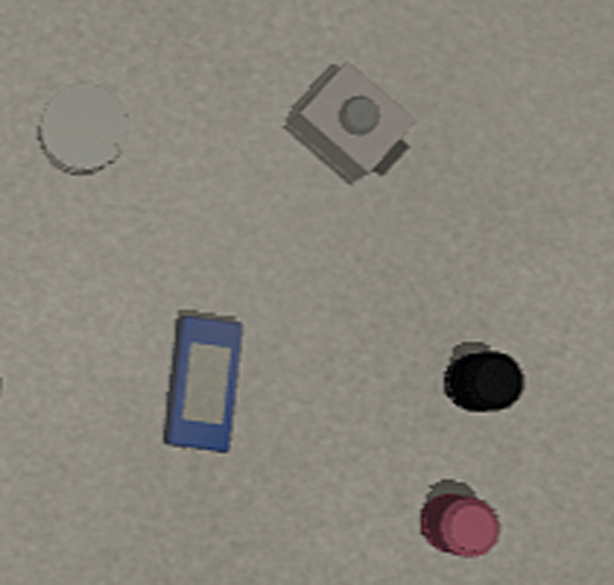

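```bash
cat >> h.py <<'E'
def rays(name,uv,z):
    c=camera_info(name); K=c["mtx"]; R=cv2.Rodrigues(np.array(c["rvec"],float))[0]; t=np.array(c["tvec"],float).ravel()
    uv=np.atleast_2d(uv).astype(float)
    D=np.c_[(uv-K[:2,2])/K[0,0],np.ones(len(uv))]@R; C=-R.T@t
    return C[:2]+D[:,:2]*((z-C[2])/D[:,2])[:,None]
def pix(name,P):
    c=camera_info(name); return cv2.projectPoints(np.array(P,float).reshape(-1,3),np.array(c["rvec"]),np.array(c["tvec"]),c["mtx"],None)[0].reshape(-1,2)
def band(name,d,u,v,z,lo,hi,w=32):
    """blob of pixels with lo<height<hi; world outline points on plane z"""
    W=cloud(name,cv2.medianBlur(d,3)); m=np.zeros(d.shape,np.uint8)
    sl=(slice(max(v-w,0),v+w+1),slice(max(u-w,0),u+w+1))
    m[sl]=((W[sl][...,2]>lo)&(W[sl][...,2]<hi))*255
    n,l,s,c=cv2.connectedComponentsWithStats(m); k=1+np.argmax(s[1:,4])
    ys,xs=np.nonzero(l==k); q=rays(name,np.c_[xs,ys],z)
    return q,len(xs)
E
python3 - <<'E'
from h import *
cen={'flange':(124,263),'ring':(218,266),'tube':(265,173),'dishes':(358,184),'housing':(450,181),'cap':(495,270),'pink':(488,320),'bottle':(161,188),'obj':(321,273),'slide':(400,270)}
d=np.load("top0.npy")
def circ(n,z,lo,hi):
    q,k=band("top",d,*cen[n],z,lo,hi)
    (cx,cy),r=cv2.minEnclosingCircle((q*1000).astype(np.float32))
    print(n,z,k,"minenc",round(cx,1),round(cy,1),round(r,1),"mean",np.round(q.mean(0)*1000,1))
circ('flange',.024,.0205,.03);circ('flange',.016,.0125,.03)
circ('ring',.052,.0485,.06);circ('ring',.044,.040,.06)
circ('tube',.060,.0565,.07);circ('tube',.052,.047,.07)
circ('housing',.052,.0485,.07);circ('cap',.044,.0405,.07);circ('pink',.044,.0405,.07)
circ('dishes',.026,.021,.04);circ('bottle',.078,.07,.09);circ('obj',.05,.046,.06)
for n,z,lo in (('flange',.008,.0045),('housing',.044,.039),('slide',.03,.024)):
    q,k=band("top",d,*cen[n],z,lo,.1)
    r=cv2.minAreaRect((q*1000).astype(np.float32)); print(n,k,np.round(r[0],1),np.round(r[1],1),round(r[2],1),np.round(cv2.boxPoints(r),0).tolist())
p=cv2.cvtColor(cv2.imread("pics/top0.png"),cv2.COLOR_BGR2GRAY)
E
```

```text
flange 0.024 127 minenc 462.3 368.6 12.3 mean [462.3 368.7]
flange 0.016 760 minenc 462.4 369.1 30.2 mean [462.4 369.2]
ring 0.052 131 minenc 450.2 178.5 12.2 mean [450.4 178.6]
ring 0.044 917 minenc 450.6 178.7 32.0 mean [450.4 178.7]
tube 0.06 121 minenc 626.1 88.4 11.7 mean [626.4  88.4]
tube 0.052 458 minenc 626.2 88.3 23.2 mean [626.2  88.5]
housing 0.052 122 minenc 603.6 -268.9 12.0 mean [ 603.7 -269.2]
cap 0.044 272 minenc 430.2 -347.5 17.8 mean [ 430.5 -347.7]
pink 0.044 293 minenc 339.3 -325.7 17.8 mean [ 339.  -325.9]
dishes 0.026 713 minenc 606.4 -92.9 29.7 mean [606.4 -92.7]
bottle 0.078 100 minenc 600.2 286.9 10.6 mean [600.4 286.9]
obj 0.05 82 minenc 431.0 -16.3 9.4 mean [431.1 -16.1]
flange 2640 [462.4 368.9] [101.4  99.9] 80.9 [[405.0, 327.0], [504.0, 311.0], [520.0, 411.0], [421.0, 427.0]]
housing 798 [ 603.7 -268.9] [59.9 49.6] 46.4 [[565.0, -273.0], [601.0, -308.0], [642.0, -264.0], [606.0, -230.0]]
slide 958 [ 433.1 -165. ] [40.4 86.4] 81.0 [[387.0, -178.0], [473.0, -192.0], [479.0, -152.0], [394.0, -138.0]]
```

```bash
cat >> h.py <<'E'
P0={'flange':(.4624,.3690),'ring':(.4504,.1786),'tube':(.6262,.0884),'housing':(.6037,-.2690),'cap':(.4304,-.3476),'pink':(.3392,-.3258),'dishes':(.6064,-.0928),'bottle':(.6003,.2869),'obj':(.4310,-.0162),'slide':(.4331,-.1650)}
E
python3 - <<'E'
from h import *
d=np.load("scene0.npy")
for n,z,lo in (('flange',.024,.0205),('ring',.052,.0485),('tube',.06,.0565),('housing',.052,.0485),('cap',.044,.041),('dishes',.026,.022),('slide',.03,.026)):
    u,v=np.round(pix("scene",[*P0[n],z])[0]).astype(int)
    W=cloud("scene",d); 
    try:
        q,k=band("scene",d,u,v,z,lo,.1,w=22); (cx,cy),r=cv2.minEnclosingCircle((q*1000).astype(np.float32))
        print(n,(u,v),k,round(cx,1),round(cy,1),round(r,1),np.round(q.mean(0)*1000,1),"diff",np.round(q.mean(0)*1000-np.array(P0[n])*1000,1))
    except Exception as e: print(n,e)
p=cv2.imread("pics/scene0.png")
for n,z in (('flange',.024),('ring',.052),('tube',.06),('housing',.052)):
    u,v=pix("scene",[*P0[n],z])[0]; print(n,u,v)
    t=np.linspace(0,6.28,60); c=pix("scene",np.c_[P0[n][0]+.01*np.cos(t),P0[n][1]+.01*np.sin(t),0*t+z])
    for a in c: p[int(round(a[1])),int(round(a[0]))]=(0,255,0)
cv2.imwrite("pics/sc_ov.png",cv2.resize(p[140:400,220:460],None,fx=2.3,fy=2.3,interpolation=cv2.INTER_NEAREST))
E
```

```text
flange (np.int64(427), np.int64(173)) 63 460.9 366.9 16.8 [462.7 367.2] diff [ 0.3 -1.8]
ring (np.int64(374), np.int64(191)) 74 450.4 176.7 14.7 [450.6 176.1] diff [ 0.2 -2.5]
tube (np.int64(420), np.int64(245)) 122 625.9 85.4 14.8 [626.7  85.6] diff [ 0.5 -2.8]
housing (np.int64(251), np.int64(361)) 242 604.7 -272.1 12.7 [ 604.9 -272. ] diff [ 1.2 -3. ]
cap (np.int64(134), np.int64(326)) 375 432.1 -349.8 18.4 [ 431.8 -350.5] diff [ 1.4 -2.9]
dishes (np.int64(341), np.int64(307)) 872 605.4 -94.6 31.4 [606.3 -94.8] diff [-0.1 -2. ]
slide (np.int64(237), np.int64(274)) 865 434.1 -166.8 47.2 [ 435.4 -168.3] diff [ 2.3 -3.3]
flange 427.363707079994 173.11873858867494
ring 373.56710904686145 191.27684497458915
tube 419.84984312296245 245.29061808630868
housing 251.0984885460789 361.48161262110875
```

View pics/sc_ov.png

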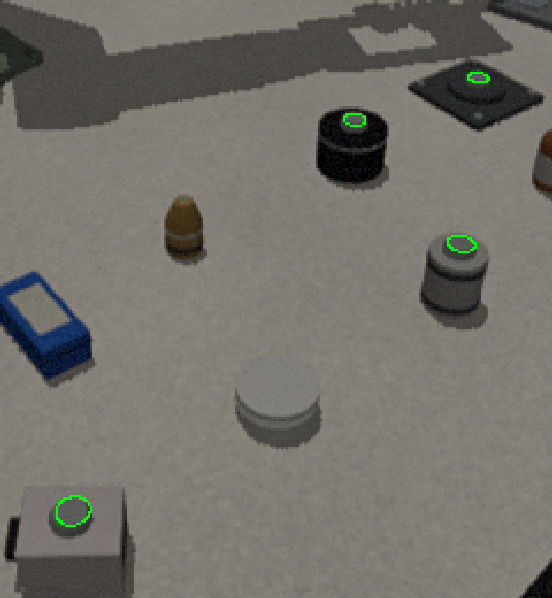

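```bash
cat >> h.py <<'E'
def att(phi):  # tool down, jaws along azimuth phi (deg)
    t=np.radians((phi+90)/2); return np.pi*np.array([np.cos(t),np.sin(t),0])
def st(m=""): print(m,"t",round(get_time(),2),"ee",np.round(get_ee_pos(),4),"w",round(get_grip_width(),4),"F",np.round(get_wrist_force(),1))
E
python3 - <<'E'
from h import *
from scipy.spatial.transform import Rotation as Ro
for ph in (66,0,90): print(ph,Ro.from_rotvec(att(ph)).as_matrix()[:,1:].round(2).tolist())
x,y=P0['ring']; y-=.0012
for ph in (90,0):
  for z in (.12,.009): print(ph,z,inverse_kinematics([x,y,z],att(ph)))
move_ptp([x,y,.12],att(90)); st()
r=movel([x,y,.010],feed=.15,stop_force=15); st(f"down {r}")
gripper_close(8); st("closed")
open_gripper(); st()
movel([x,y,.09],feed=.2)
move_ptp([x,y,.09],att(0)); st()
r=movel([x,y,.010],feed=.15,stop_force=15); st(f"down {r}")
gripper_close(8); st("closed")
open_gripper(); st()
movel([x,y,.12],feed=.25)
move_ptp([.40,.0,.3],att(0));st()
for n in ("top","scene"):
    p,d=grab_frame(n); cv2.imwrite(f"pics/{n}1.png",p[:,:,::-1]); np.save(f"{n}1.npy",d)
    u,v=np.round(pix(n,[x,y,.052])[0]).astype(int)
    try:
        q,k=band(n,d,u,v,.052,.0485,.07,w=20); print(n,k,np.round(q.mean(0)*1000,1))
    except Exception as e: print(e)
st()
E
```

```text
66 [[0.41, 0.0], [0.91, -0.0], [0.0, -1.0]]
0 [[1.0, 0.0], [0.0, -0.0], [0.0, -1.0]]
90 [[0.0, 0.0], [1.0, -0.0], [0.0, -1.0]]
90 0.12 [ 1.96187113e-01  1.05033870e-01  1.84729748e+00 -4.44089210e-16
  1.18926130e+00 -1.37460921e+00]
90 0.009 [ 1.96187113e-01  2.81835297e-01  1.91478254e+00 -4.44089210e-16
  9.44974812e-01 -1.37460921e+00]
0 0.12 [ 1.96187113e-01  1.05033870e-01  1.84729748e+00 -4.44089210e-16
  1.18926130e+00  1.96187113e-01]
0 0.009 [ 1.96187113e-01  2.81835297e-01  1.91478254e+00 -4.44089210e-16
  9.44974812e-01  1.96187113e-01]
 t 1.65 ee [0.4505 0.178  0.1202] w 0.0939 F [ 0.4  0.5 -0.1]
down False t 2.53 ee [0.4512 0.1778 0.0107] w 0.0941 F [-0.3  0.1  0.4]
closed t 3.11 ee [0.4507 0.1776 0.0104] w 0.0639 F [-0.6  1.   3.4]
 t 3.76 ee [0.4504 0.1774 0.01  ] w 0.0934 F [-0.6  0.5 -0.2]
 t 5.71 ee [0.4497 0.1773 0.0891] w 0.094 F [0.1 0.4 0.1]
down False t 6.39 ee [0.451  0.1775 0.0104] w 0.0939 F [ 0.6 -0.4 -0.3]
closed t 6.97 ee [0.4506 0.1775 0.0105] w 0.0638 F [-0.4  0.3  3.9]
 t 7.62 ee [0.4504 0.1774 0.01  ] w 0.094 F [-0.1  0.1  0.3]
 t 9.22 ee [0.3994 0.0006 0.2981] w 0.0942 F [-0.4  0.8 -0.1]
attempt to get argmax of an empty sequence
scene 77 [451.1 175.5]
 t 9.32 ee [0.3994 0.0009 0.298 ] w 0.0941 F [ 0.1 -0.1  0.2]
```

Run:
```python
from h import *
move_ptp([.33,-.12,.32],att(0))
p,d=grab_frame("top"); cv2.imwrite("pics/top2.png",p[:,:,::-1]); np.save("top2.npy",d)
for n,z,lo in (('ring',.052,.0485),('flange',.024,.0205),('tube',.06,.0565)):
    u,v=np.round(pix("top",[*P0[n],z])[0]).astype(int)
    try:
        q,k=band("top",d,u,v,z,lo,.1,w=20); print(n,k,np.round(q.mean(0)*1000,1))
    except Exception as e: print(n,e)
st()
```

```text
ring 126 [450.9 177.5]
flange 126 [462.4 368.3]
tube 129 [625.9  88.4]
 t 9.98 ee [ 0.3304 -0.119   0.3193] w 0.0944 F [ 0.3  0.1 -1. ]
```

View pics/top2.png

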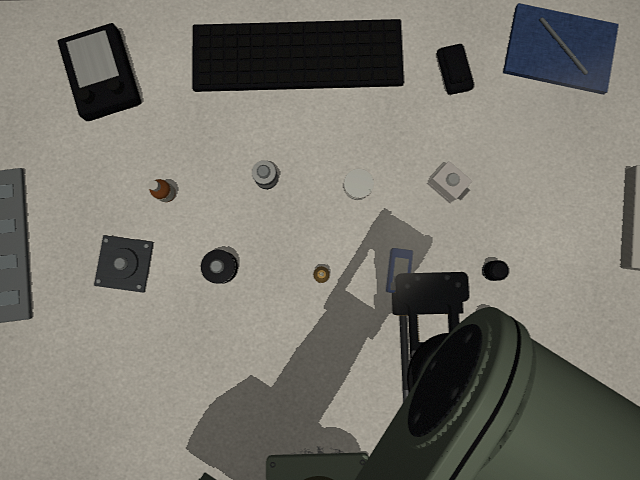

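```bash
cat >> h.py <<'E'
FL=np.array([.4620,.3684]); FPH=38.6
def pick(x,y,phi,off,wide,f=25,top=.12,lift=.12):
    move_ptp([x,y,top],att(phi))
    r=movel([x,y,off],feed=.15,stop_force=15); st(f"down {r}")
    if r: raise SystemExit("contact on descent")
    gripper_close(f); st("closed")
    if abs(get_grip_width()-wide)>.003: raise SystemExit("width")
    movel([x,y,lift],feed=.2); st("lifted")
def place(x,y,phi,seat,off,boss=.008):
    zt=seat+off
    move_ptp([x,y,zt+.045],att(phi)); st("above")
    r=movel([x,y,zt+boss+.004],feed=.12,stop_force=15); st(f"pre {r}")
    if r: raise SystemExit("early")
    r=movel([x,y,zt-.001],feed=.025,stop_force=10); st(f"seat {r} target {zt:.4f}")
E
python3 - <<'E'
from h import *
pick(.4504,.1774,20,.010,.064,f=30)
place(*FL,FPH,.016,.010)
p,d=grab_frame("scene"); cv2.imwrite("pics/sc3.png",p[100:260,330:520,::-1].repeat(3,0).repeat(3,1))
E
```

```text
down False t 12.28 ee [0.4515 0.1773 0.0109] w 0.0938 F [ 0.4  1.1 -0.3]
closed t 12.86 ee [0.4507 0.1775 0.0104] w 0.0638 F [ 0.  -0.   2.3]
lifted t 13.56 ee [0.449  0.1771 0.1186] w 0.0636 F [-0.3  0.9 -3.8]
above t 14.37 ee [0.4613 0.3671 0.0698] w 0.064 F [ 0.1  0.3 -2.4]
pre False t 14.79 ee [0.462  0.3671 0.0378] w 0.0632 F [ 0.7 -0.2 -2.1]
seat True target 0.0260 t 15.29 ee [0.4621 0.3685 0.0262] w 0.0638 F [0.3 0.1 3.4]
```

View pics/sc3.png

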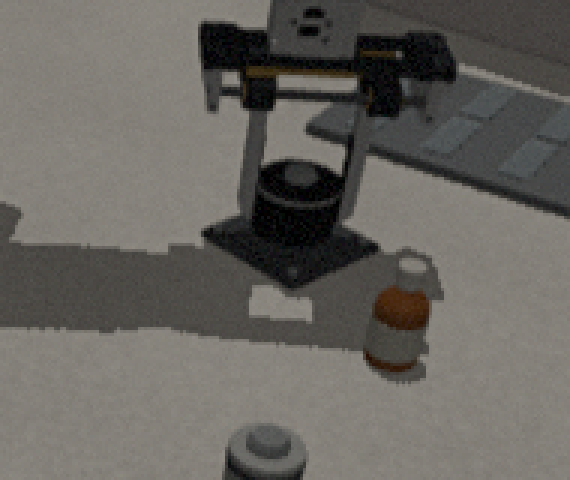

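The picture shows the ring, at about (297,205) in the crop, sitting flat on the flange between the fingers, and the seat height matches. Next I release it and check.

Run:
```python
from h import *
open_gripper(); st()
movel([*FL,.13],feed=.2)
move_ptp([.60,.0,.20],att(8)); st()
p,d=grab_frame("top"); cv2.imwrite("pics/top4.png",p[:,:,::-1])
def look(n,xy,z,lo,hi=.3):
    u,v=np.round(pix("top",[*xy,z])[0]).astype(int)
    try:
        q,k=band("top",d,u,v,z,lo,hi,w=24); (cx,cy),r=cv2.minEnclosingCircle((q*1000).astype(np.float32)); print(n,k,np.round(q.mean(0)*1000,1),round(cx,1),round(cy,1),round(r,1))
    except Exception as e: print(n,e)
look('ringboss',FL,.068,.0645);look('ringtop',FL,.060,.055);look('tubeboss',P0['tube'],.06,.0565,.07)
W=cloud("top",d)
u,v=np.round(pix("top",[*FL,.06])[0]).astype(int); w=W[v-22:v+23,u-22:u+23].reshape(-1,3)
w=w[(w[:,2]>.054)&(w[:,2]<.064)]; A=np.c_[w[:,:2]-FL,np.ones(len(w))]; print("plane",np.linalg.lstsq(A,w[:,2],rcond=None)[0].round(4))
```

```text
t 16.0 ee [0.4606 0.3675 0.0245] w 0.0939 F [-0.3 -0.5 -0.4]
 t 18.16 ee [0.5996 0.0012 0.1994] w 0.094 F [ 0.8 -0.6  0.3]
ringboss 131 [462.1 367.9] 461.7 368.0 12.0
ringtop 975 [461.7 367.9] 462.0 367.5 33.0
tubeboss 118 [626.2  88.5] 625.8 88.5 12.0
plane [-0.0042  0.0194  0.0603]
```

View pics/top4.png

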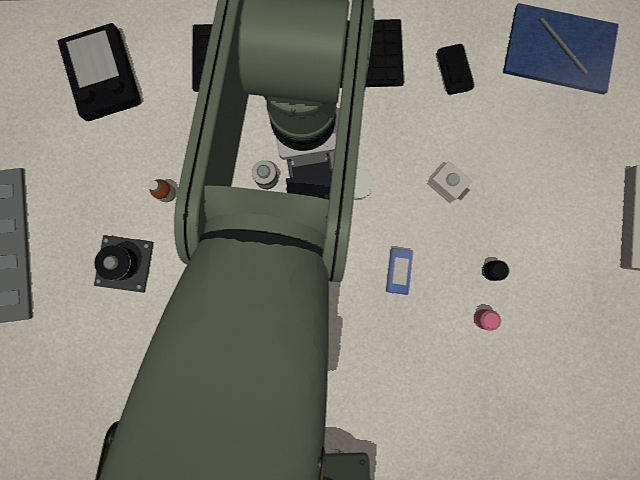

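Ring seated: top at 60 mm, flat, and within 1 mm of the flange axis. Next the tube.

```bash
cat >> h.py <<'E'
ST=np.array([.4616,.3679])
def look(d,n,xy,z,lo,hi=.3,cam="top"):
    u,v=np.round(pix(cam,[*xy,z])[0]).astype(int)
    try:
        q,k=band(cam,d,u,v,z,lo,hi,w=24); (cx,cy),r=cv2.minEnclosingCircle((q*1000).astype(np.float32)); print(n,k,np.round(q.mean(0)*1000,1),round(cx,1),round(cy,1),round(r,1))
    except Exception as e: print(n,e)
def plane(d,xy,z,R):
    W=cloud("top",d); q=W.reshape(-1,3); q=q[(np.hypot(q[:,0]-xy[0],q[:,1]-xy[1])<R)&(abs(q[:,2]-z)<.006)&(np.hypot(q[:,0]-xy[0],q[:,1]-xy[1])>.013*(R>.016))]
    A=np.c_[q[:,:2]-xy,np.ones(len(q))]; print("plane",len(q),np.linalg.lstsq(A,q[:,2],rcond=None)[0].round(4))
E
python3 - <<'E'
from h import *
pick(.6257,.0883,8,.014,.046,f=30,top=.13,lift=.16)
place(*ST,FPH,.060,.014)
p,d=grab_frame("scene"); cv2.imwrite("pics/sc5.png",p[80:260,330:520,::-1].repeat(3,0).repeat(3,1))
E
```

```text
down False t 19.67 ee [0.627  0.088  0.0154] w 0.094 F [ 0.7 -0.2 -0.4]
closed t 20.48 ee [0.6258 0.0884 0.014 ] w 0.0451 F [ 0.8 -0.2  0.3]
lifted t 21.36 ee [0.6243 0.0883 0.1582] w 0.0453 F [ 0.9 -0.4 -2. ]
above t 22.6 ee [0.4626 0.3672 0.1191] w 0.0458 F [-0.4 -0.5 -2.5]
pre False t 23.02 ee [0.4618 0.367  0.0854] w 0.0452 F [ 0.3 -0.3 -1.5]
seat True target 0.0740 t 23.54 ee [0.4616 0.368  0.0739] w 0.0458 F [-0.2 -0.6  4.5]
```

View pics/sc5.png

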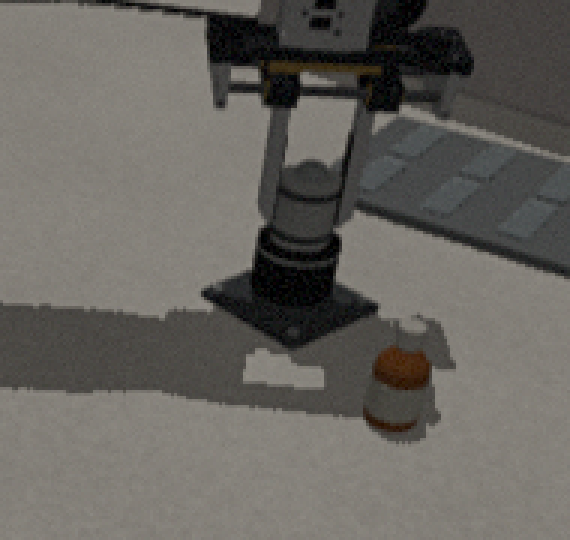

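The tube, at about (305,205) in the crop, sits flat on the ring, and the height is right (0.0739 against 0.0740). Releasing.

Run:
```python
from h import *
open_gripper(); st()
movel([*ST,.20],feed=.25)
move_ptp([.50,-.06,.25],att(-20)); st()
p,d=grab_frame("top"); cv2.imwrite("pics/top6.png",p[:,:,::-1])
look(d,'tubeboss',ST,.120,.1165);look(d,'tubetop',ST,.112,.107);plane(d,ST,.112,.021)
look(d,'houseboss',P0['housing'],.052,.0485,.07)
q,k=band("top",d,450,181,.044,.039,.1); r=cv2.minAreaRect((q*1000).astype(np.float32)); print(k,r,np.round(cv2.boxPoints(r)))
```

```text
t 24.48 ee [0.4604 0.3671 0.0724] w 0.094 F [-0.   0.3 -0.7]
 t 26.73 ee [ 0.5    -0.0592  0.2496] w 0.0939 F [ 0.3  0.2 -0.4]
tubeboss 159 [461.9 366.3] 462.0 366.1 12.3
tubetop 573 [461.9 366.8] 462.1 366.6 23.5
plane 271 [ 0.0031 -0.0051  0.1126]
houseboss attempt to get argmax of an empty sequenceTraceback (most recent call last):
  File "<stdin>", line 8, in <module>
  File "h.py", line 22, in band
    n,l,s,c=cv2.connectedComponentsWithStats(m); k=1+np.argmax(s[1:,4])
                                                     ~~~~~~~~~^^^^^^^^^
    return _wrapfunc(a, 'argmax', axis=axis, out=out, **kwds)
    return bound(*args, **kwds)
ValueError: attempt to get argmax of an empty sequence
```

View pics/top6.png

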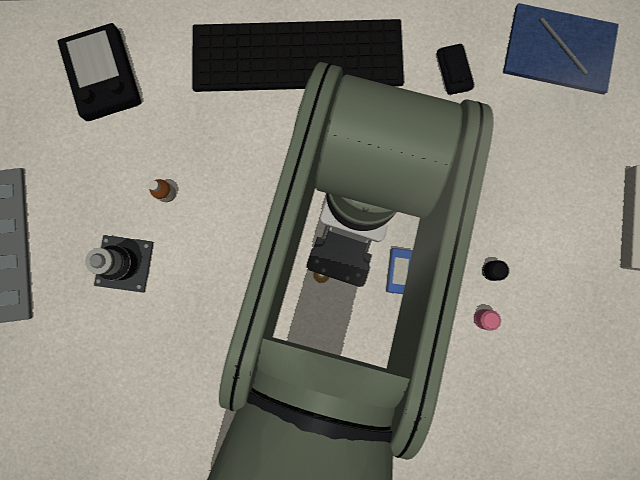

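The picture shows the tube upright on the ring at (98,262): height 112.6 mm, tilt negligible. Housing next.

Run:
```python
from h import *
ph=-43.6
pick(.6035,-.2692,ph,.011,.048,f=35,top=.13,lift=.20)
place(.4616,.3675,FPH,.112,.011)
p,d=grab_frame("scene"); cv2.imwrite("pics/sc7.png",p[50:230,330:520,::-1].repeat(3,0).repeat(3,1))
print(get_q().round(2) if hasattr(get_q(),'round') else get_q())
```

```text
down False t 28.74 ee [ 0.6046 -0.2697  0.0124] w 0.0945 F [-0.1  0.6  0.4]
closed t 29.52 ee [ 0.6036 -0.2693  0.011 ] w 0.0476 F [-0.1 -0.7 -0.1]
lifted t 30.61 ee [ 0.6024 -0.2685  0.198 ] w 0.0476 F [-0.3 -0.2 -1.8]
above t 32.93 ee [0.4624 0.3668 0.1681] w 0.048 F [-0.5 -0.4 -1.3]
pre False t 33.36 ee [0.4614 0.3669 0.1343] w 0.0476 F [-0.6 -0.5 -1.8]
seat False target 0.1230 t 34.02 ee [0.4617 0.3676 0.123 ] w 0.0478 F [-2.4 -1.8  5.4]
[ 0.53  0.32  1.58 -0.    1.24 -0.15]
```

View pics/sc7.png

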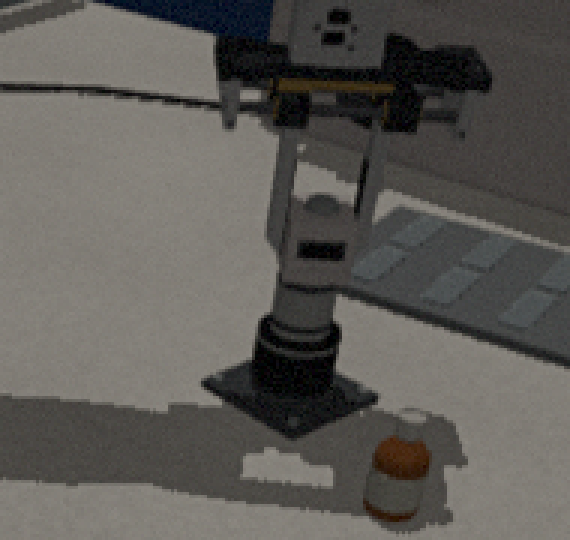

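The housing, at (320,240) in the crop, sits on the tube with its tab facing the camera, and z matches the target (0.123). Releasing and checking.

Run:
```python
from h import *
open_gripper(); st()
movel([.4616,.3675,.25],feed=.25)
move_ptp([.50,.0,.25],att(-20)); st()
p,d=grab_frame("top"); cv2.imwrite("pics/top8.png",p[:,:,::-1])
S=(.4616,.3675)
look(d,'boss',S,.164,.160);plane(d,np.array(S),.156,.022)
look(d,'cap',P0['cap'],.044,.0405,.06)
u,v=np.round(pix("top",[*S,.156])[0]).astype(int); q,k=band("top",d,u,v,.156,.150,.2); r=cv2.minAreaRect((q*1000).astype(np.float32)); print(k,np.round(r[0],1),np.round(r[1],1),r[2])
p2,d2=grab_frame("scene"); cv2.imwrite("pics/sc8.png",p2[50:230,330:520,::-1].repeat(3,0).repeat(3,1))
```

```text
t 34.93 ee [0.4616 0.3675 0.122 ] w 0.094 F [-0.1 -0.3 -0.8]
 t 36.98 ee [0.4999 0.0008 0.2496] w 0.0936 F [ 0.2 -0.   0.3]
boss 178 [462.3 365.4] 461.9 365.3 12.5
plane 370 [ 0.0105 -0.0035  0.1566]
cap 279 [ 430.3 -347.5] 430.1 -347.4 17.9
1139 [462.4 365.5] [49.5 61.5] 39.016536712646484
```

View pics/sc8.png

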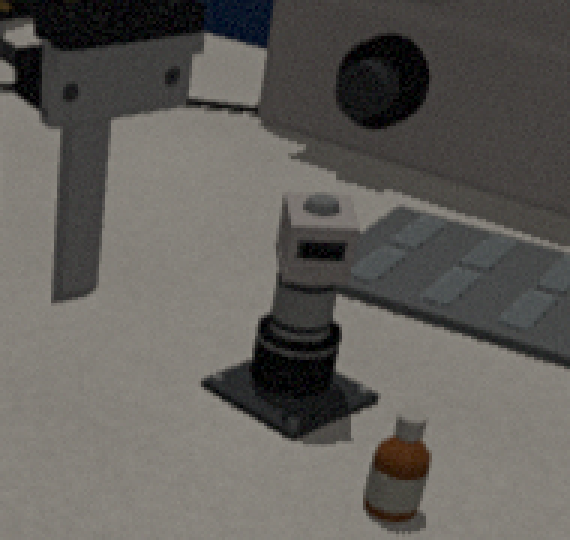

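View pics/top8.png

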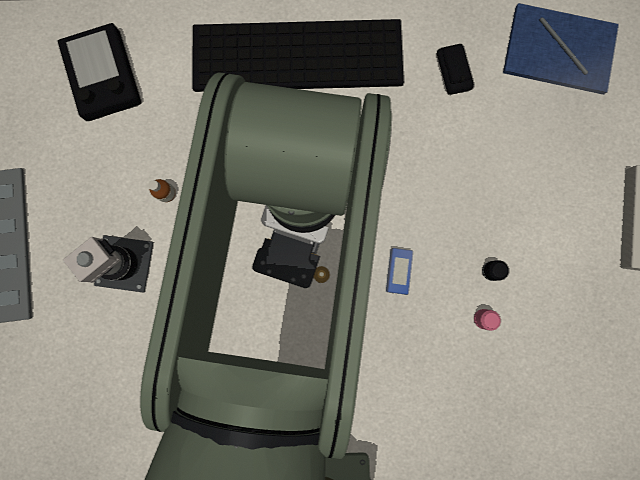

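Run:
```python
from h import *
pick(.4300,-.3476,-39,.012,.038,f=20,top=.12,lift=.24)
p,d=grab_frame("scene")
S=(.4616,.3672)
look(d,'hboss scene',S,.164,.160,cam="scene")
p,d=grab_frame("top"); look(d,'hboss top',S,.164,.160)
u,v=pix("scene",[*S,.164])[0]; print(u,v)
```

```text
down False t 39.35 ee [ 0.4309 -0.3481  0.0129] w 0.0939 F [-0.  -0.1 -0.4]
closed t 40.26 ee [ 0.43   -0.3476  0.012 ] w 0.0375 F [-0.   0.1  0.1]
lifted t 41.55 ee [ 0.4293 -0.3468  0.2384] w 0.0377 F [ 0.3  0.2 -0.4]
hboss scene 70 [463.4 362.7] 462.0 362.8 18.5
hboss top 183 [462.  365.2] 462.4 365.0 12.5
437.49224000372146 116.33997120071491
```

```bash
python3 - <<'E'
from h import *
def ublob(d,xy,z,lo,w=16):
    u,v=np.round(pix("scene",[*xy,z])[0]).astype(int)
    W=cloud("scene",cv2.medianBlur(d,3)); m=np.zeros(d.shape,np.uint8); sl=(slice(v-w,v+w),slice(u-w,u+w))
    m[sl]=(W[sl][...,2]>lo)&(W[sl][...,2]<z+.02)
    n,l,s,c=cv2.connectedComponentsWithStats(m);k=1+np.argmax(s[1:,4]); return c[k],s[k]
d0=np.load("scene0.npy"); p,d=grab_frame("scene"); np.save("scene9.npy",d); cv2.imwrite("pics/sc9.png",p[:,:,::-1])
print("jac px/m at boss", [ (pix("scene",[.462+a,.3684+b,.164])-pix("scene",[.462,.3684,.164])).round(2).tolist() for a,b in ((.001,0),(0,.001))])
print("flange",ublob(d0,(.462,.3684),.024,.0205),pix("scene",[.462,.3684,.022]))
print("ring0",ublob(d0,(.4504,.178),.052,.0485),pix("scene",[.4504,.178,.050]))
print("house",ublob(d,(.462,.3672),.164,.1605),pix("scene",[.4616,.3672,.162]))
E
python3 -c "
import cv2;p=cv2.imread('pics/sc9.png');cv2.imwrite('pics/sc9c.png',cv2.resize(p[90:210,380:480],None,fx=5,fy=5,interpolation=cv2.INTER_CUBIC))"
```

```text
jac px/m at boss [[[0.4, 0.13]], [[0.25, -0.13]]]
flange (array([427.04761905, 173.44444444]), array([422, 170,  11,   7,  63], dtype=int32)) [[426.935265   173.88977027]]
ring0 (array([372.86486486, 191.77027027]), array([367, 188,  12,   8,  74], dtype=int32)) [[373.29922668 192.19778506]]
house (array([436.95522388, 117.08955224]), array([431, 114,  12,   7,  67], dtype=int32)) [[437.32313632 117.22760854]]
```

View pics/sc9c.png

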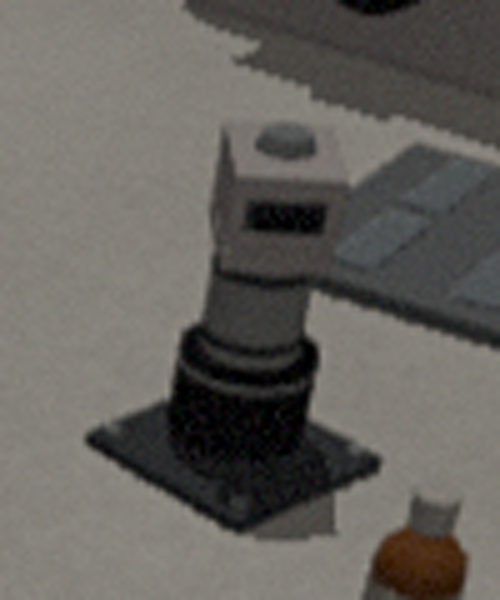

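The column stands straight and the cameras agree to about 1 mm, so I'm placing the cap.

Run:
```python
from h import *
place(.4617,.3666,FPH,.156,.012)
p,d=grab_frame("scene"); cv2.imwrite("pics/sc10.png",p[20:200,340:530,::-1].repeat(3,0).repeat(3,1))
```

```text
above t 44.23 ee [0.4623 0.3658 0.213 ] w 0.0376 F [-0.5  0.7 -0.4]
pre False t 44.66 ee [0.4616 0.366  0.1794] w 0.0377 F [-0.6  0.6 -1.6]
seat False target 0.1680 t 45.33 ee [0.4618 0.3667 0.1679] w 0.0378 F [-1.4 -1.   5.2]
```

View pics/sc10.png

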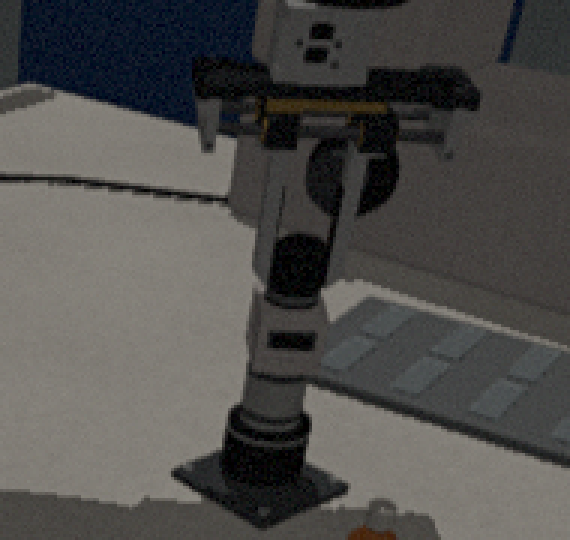

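The cap, at (298,265) in the crop, is flat on the housing and at its target height. Releasing, backing off and doing the final checks.

Run:
```python
from h import *
open_gripper(); st()
movel([.4617,.3666,.28],feed=.2)
move_ptp([.34,-.10,.33],att(-20)); dwell(.3); st()
p,d=grab_frame("top"); cv2.imwrite("pics/top11.png",p[:,:,::-1])
S=np.array((.4617,.3660))
look(d,'cap',S,.200,.195); 
plane(d,S-[0,.002],.200,.012)
for n,z,lo,hi in (('bottle',.078,.07,.09),('dishes',.026,.021,.04),('obj',.05,.046,.06),('slide',.03,.024,.04),('pink',.044,.0405,.06)): print(P0[n]); look(d,n,P0[n],z,lo,hi)
p2,d2=grab_frame("scene"); cv2.imwrite("pics/sc11.png",p2[:,:,::-1])
print(get_time())
```

```text
t 46.36 ee [0.4617 0.3666 0.167 ] w 0.0938 F [-0.2  0.5 -0.3]
 t 49.14 ee [ 0.3402 -0.0997  0.3299] w 0.0942 F [-1.  -0.1 -0.2]
cap 456 [462.4 363.5] 462.5 363.4 18.6
plane 196 [0.0139 0.0056 0.2007]
(0.6003, 0.2869)
bottle 96 [600.5 287.3] 600.4 287.1 10.3
(0.6064, -0.0928)
dishes 712 [606.4 -92.7] 606.5 -92.8 29.6
(0.431, -0.0162)
obj 83 [430.9 -15.6] 430.9 -15.1 9.4
(0.4331, -0.165)
slide 535 [ 444.3 -159.9] 434.0 -165.0 44.9
(0.3392, -0.3258)
pink 176 [ 343.8 -329.5] 339.8 -326.0 18.5
49.2417
```

View pics/sc11.png

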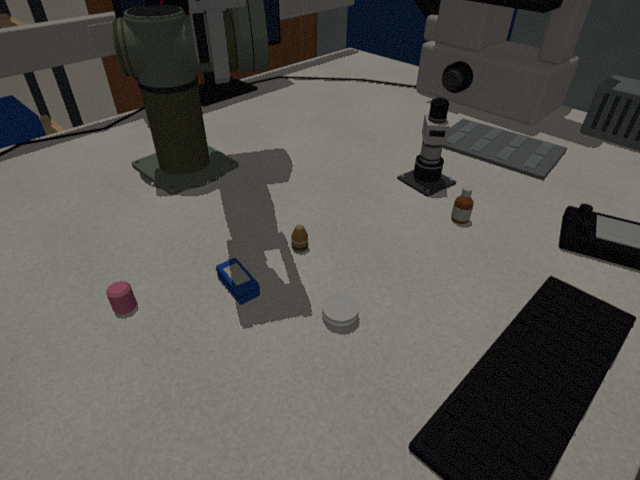

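View pics/top11.png

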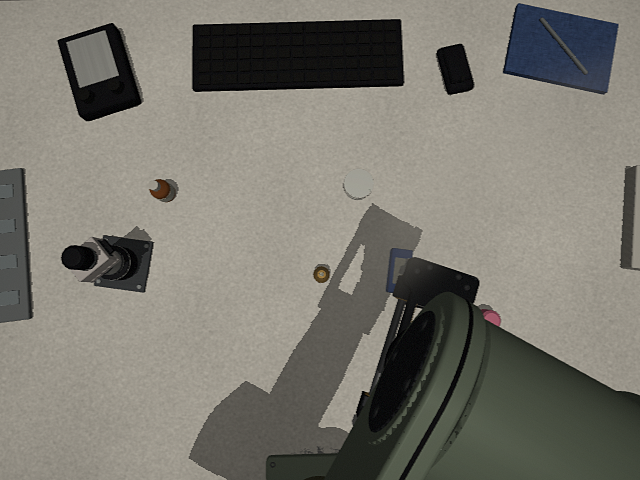

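```bash
python3 -c "
from cell import *
print(close_job(),get_time())"
```

```text
the job is handed in; nothing more can be done
the job is handed in; nothing more can be done
```

The camera column is built on the flange in the order asked: ring, tube, housing, cap. Each part was lowered until seated, let go and checked before I fetched the next. I handed the job in at about 49 s, with the gripper open and well clear.

- **Heights:** the top camera measured ring 60.3, tube 112.6, housing 156.6 and cap 200.7 mm, against nominal 60, 112, 156 and 200 mm. Fitted tilts were about 1° or less, which is within the depth noise. No wrist reading went above about 6 N.
- **Bystanders:** the bottle, dishes and objective read within 1 mm of where they started. The slide box and the pink decoy were partly hidden behind the arm in the last top picture, so their measured centres shifted. The scene picture shows both where they stood at the start.
- **Disagreements:** the two cameras differed by about 2–3 mm in y, so I checked both by gripping the ring along x and y before building. The top camera was good to about 0.5 mm at the ring. Higher up the column its y reading fell below the gripper's own position, by about 3 mm at the cap. That could be calibration, small shifts in the seats, or both; the heights still show every part fully seated.

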